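# Load the mixing balls and run the bench shaker

## Task

Pick up the scoop, tip its four mixing balls through the funnel into the jar of the bench shaker, and set the scoop back upright on the table, clear of your hand. Then take the push pin out of its wooden block, reach it down through the hole in the lid of the control box and press the recessed run button down; finish while still gripping the pin and holding the button fully down. Press without ramming, and leave the three loose dropper bottles standing where they are.

Things in the scene. Friction and masses are not known exactly. Their poses are not given: they have to be found in the camera images.
- shaker: bench shaker fixed to the table: grey deck 170 (x) x 290 (y) mm, 30 high. At its +y end a clear jar with an open metal funnel on top (axis x 0, y +75 mm); at its -y end a grey control box 110 x 100 mm, lid 100 mm above the table, with a hole in the lid (axis x 0, y -75 mm). Origin at the centre of its underside on the table, z up; -x side towards the robot
- funnel_mouth (a point): centre of the funnel's open top, 145 mm above the table, 126 mm inner diameter at the rim; walls slope about 41 degrees down to a neck of 44 mm inner diameter, which opens into the jar
- jar_floor (a point): centre of the inner floor of the jar, 40 mm above the table; the jar is 66 mm wide inside and 64 mm deep; it is part of the shaker
- button_hole (a point): centre of the top of the hole in the control box's lid, 103 mm above the table, in the middle of a dark square plate 34 mm wide and 3 mm thick; the hole is round, 18 mm in diameter, vertical, in 9 mm of plate and lid. The face of the run button lies straight below it, 31 mm below this point
- run_button (a joint): travel of the run button inside the control box: 0 released, 0.006 m fully down; pushed straight down; springs back, about 5 N holds it fully down; its cap is 20 mm in diameter
- scoop: metal scoop, 140 g, on the table, holding four balls. Origin under it at table height, z up. Tray x -62 to +38 mm, 58 wide in y, walls 30 high; floor flat at x -10..35, then a 17 degree ramp up to the open lip at x -62 (18 high): tipped lip down, balls start to roll at 20 degrees, 40 empties it. Upright wooden grip centred at x +50, y 0: 24 (x) by 16 mm (y), up to 110 high; pinch its y sides from above
- push_pin: push pin, 60 g, standing upright, tip down, in a wooden block. Origin at its tip (lower end), z up along the pin: steel rod 8 mm in diameter from 0 to 95 mm, collar 17 mm wide to 99 mm, square wooden handle 18 x 18 mm (sides along its x and y) from 98 to 148 mm above the tip
- pin_tip (a point): the lower end of the push pin's rod
- pin_block: wooden block 55 x 55 x 50 mm fixed to the table, with an upright round hole 10 mm wide and 40 mm deep in the middle of its top in which the push pin stands; origin at the centre of its underside. The scoop and the block may stand on either side of the robot
- bottle_a: white round dropper bottle, 31 mm wide, about 90 mm tall, standing on the table, a bystander that must stay standing where it is; origin at the centre of its underside, z up
- bottle_b: white round dropper bottle, 31 mm wide, about 90 mm tall, standing on the table, a bystander that must stay standing where it is; origin at the centre of its underside, z up
- bottle_c: white round dropper bottle, 31 mm wide, about 90 mm tall, standing on the table, a bystander that must stay standing where it is; origin at the centre of its underside, z up
- ball_0_center (a point): centre of a steel mixing ball, 16 mm in diameter, 17 g; one of four alike that lie in the scoop at the start
- ball_1_center (a point): centre of a steel mixing ball, 16 mm in diameter, 17 g; one of four alike that lie in the scoop at the start
- ball_2_center (a point): centre of a steel mixing ball, 16 mm in diameter, 17 g; one of four alike that lie in the scoop at the start
- ball_3_center (a point): centre of a steel mixing ball, 16 mm in diameter, 17 g; one of four alike that lie in the scoop at the start
Things that resemble listed ones, but are neither listed nor needed, are in the scene too. Of the things shaped like the scoop, the metal one is meant.

How it is judged (in metres and radians):
On the way, in this order (a step that is already met when the one before it is completed fails the run):
1. all four balls are in the jar (horizontal distance between each of ball_0_center, ball_1_center, ball_2_center, ball_3_center and jar_floor below 0.036 m and z of ball_0_center in the frame of jar_floor between -0.004 and 0.055 m and z of ball_1_center in the frame of jar_floor between -0.004 and 0.055 m and z of ball_2_center in the frame of jar_floor between -0.004 and 0.055 m and z of ball_3_center in the frame of jar_floor between -0.004 and 0.055 m), for 0.2 s.
2. the scoop stands upright on the table, let go (height (world z) of scoop between -0.008 and 0.008 m and angle between scoop's own z axis and vertical below 0.15 rad and linear speed of scoop below 0.03 m/s and contact force between the fingers and scoop below 0.1 N), for 0.2 s.
3. the tip of the push pin is through the hole in the control box's lid (horizontal distance between pin_tip and button_hole below 0.01 m and z of pin_tip in the frame of button_hole below -0.012 m and angle between push_pin's own z axis and vertical below 0.3 rad), for 0.1 s.
At the end, for the whole second after the job is handed in: Four balls inside the jar, below its mouth; scoop upright on the table (8 mm, 0.15 rad), still, untouched; push pin gripped, within 0.3 rad of upright, its tip through the hole, holding the button at least 4.5 mm down (of 6 mm) with over 2 N; the robot itself not touching the shaker (all of step 1 and all of step 2 and all of step 3 and value of joint run_button above 0.0045 m and contact force between push_pin and shaker above 2 N and contact force between the fingers and push_pin above 2 N and contact force between the arm and shaker below 0.1 N); the arm keeps its last pose, push and grip.
It fails at once if one of the three bottles was knocked over or shoved more than 4 cm (angle between any of bottle_a, bottle_b, bottle_c's own z axis and vertical above 0.6 rad or distance of any of bottle_a, bottle_b, bottle_c from where it was at the start of the episode above 0.04 m).
It fails at once if the button was rammed (over 40 N) (contact force between push_pin and shaker above 40 N).
It also fails if it takes over 72 s, if anything falls off the work surface, if the arm or the gripper's body presses on something with over 40 N, if the wrist force passes 120 N, or if a joint passes its speed limit or range.

## Robot

A 6-joint arm with a two-finger parallel gripper is mounted at the origin on the work surface; the furniture and walls round the work are solid. World frame = base frame: x ahead of the robot, y to its left, z up, the work surface at z = 0. Lengths are in m, angles in degrees, forces in N, time in s.
With the tool pointing down it reaches from about 0.3 to 0.75 m from the base axis. Payload 8.5 kg.
Tool frame: the origin (TCP) lies on the centre line of the jaws, within the pads' length; the fingertips stand 17 mm ahead of it and the grasp point (between the pads) lies 2 mm behind it (env.tcp_to_tips is the distance from the TCP to the fingertips, in m); z points along the fingers, y is the line along which they close (so a half turn about z gives the same grasp; the last joint's range is limited). The gripper opens to 85 mm and grips with 20 to 120 N. Pads are 22 mm wide; open, the fingers measure 114 mm over their backs; the gripper's body (76 mm by 85 mm) begins 54 mm behind the grasp point. The pads swing forward as they close: fully open they stand 13 mm farther back than shut.
Start: joints at [-81.721, 21.807, 74.336, -0, 83.858, -12.336], TCP at [0.194, -0.515, 0.221] pointing down, gripper open.
Joint ranges: [-178.18, 178.18], [-50.72, 133.34], [12.68, 142.11], [-81.47, 261.47], [9.98, 163.14], [-165.26, 165.26]. Speed limits (degrees/s): [136.94, 136.94, 180, 180, 180, 180].

## Interface

Orientations are given as a 3x3 rotation matrix whose columns are the frame's x, y, z axes.
In Python, from rig import env gives the robot as it stands. The module is installed in compiled form; this text tells all that it offers.
- The arm moves only by the shell command python3 -m pendant 'ROWS' [FORCE]. ROWS is JSON, a list of rows, each a list of 7 numbers: the opening, from 0 (shut) to 1 (fully open), then the shift along the tool's x, y, z in m, then the turn, a rotation vector about the tool's x, y, z in rad. A call has 1 to 5 rows; each row is the pose to reach, as a shift and turn from the pose commanded when the call began, along the tool's axes at that moment; what a row does not reach only later rows make up. A row lasts 1/8 s, in which the tool goes at most 62.5 mm and 10.7 degrees, less where a joint would pass 70% of its speed; a pose out of reach is approached as far as the arm can. A call with a gripper value outside its range is refused whole. The fingers move at their own pace and stop on an object; FORCE is the grip in N (left out, the last holds). Time passes only in rows, so rows that repeat a pose let the fingers close. It gives the time, the measured TCP pose, the force, the opening and the grip force at its end, in the units of the state.
- env.observe(): the state, without advancing time (a new reading comes with each control period).
- env.get_image(name): name is "scene" or "top" or "wrist"; returns a dict with "image" (384x512x3 uint8, blue, green, red), "fx", "fy", "cx", "cy" (pixels), "pose" (4x4, takes a point from camera to world coordinates). Camera axes: x right, y up, looking along -z (the intrinsics and any distortion apply to the point x, -y, -z); pixel columns grow to the right and rows downward; lengths in m; the calibration is good to about 2 mm. A picture is of the moment at which its call begins. There is no depth.
- env.close_job(): hands the job in; it is judged then, once.
Trained networks look in the newest picture that a camera, given by its name, has taken for a name from the list of things; names that differ only in an ending like _2 or _b are one class to them, and where a whole thing is asked for, a point or a joint stands for the part that bears it (a point fixed in the world has none). Each returns a list of dicts, best first, with "conf" (0 to 1); they miss things now and then, are a little off and sometimes report something else, mostly with a low value. They report only what shows in the picture. A call takes as long as a camera call. They do not tell look-alikes from the thing itself.
- env.find_in(camera, thing): "bbox" ([centre column, centre row, width, height] in pixels, round what is visible of it).
- env.trace(camera, thing): "mask" (384x512 bool, what is visible of it) and "bbox" ([centre column, centre row, width, height] in pixels, round what is visible of it).
- env.tip_of(camera, thing): "centre" ([column, row] in pixels: a listed point, or the origin of a listed thing).
The state is a dict: "time_s": time; "q": joint angles; "qvel": joint speeds; "joint_efforts": joint torques, N m; "position": TCP position; "tool_rot": TCP orientation; "ft_force": force on the tool from outside, world axes, zero at the start; "wrist_torque": the same for the moment, N m; "grip_width": finger opening in m; "gripper_force": force on a finger pad.
Only numpy, scipy, OpenCV 4.12 (cv2) and the standard library are available. Lean on these libraries where they do the work, as an engineer would, in place of code of your own. Each camera call takes 0.05 s, during which the arm holds its last target. There are 200 camera calls.

## Working session

There is one attempt and no reset: what is moved stays moved. The work goes in short steps, Python scripts to look and compute and a shell command to move; the robot and the scene stay as the last step left them, time stands still between calls to the robot, and variables do not carry over. Pictures are saved under pics/ and viewed, at most 12 in all, crops included, and the job is handed in when it is done.

```bash
mkdir -p pics; cat > h.py <<'E'
import numpy as np, cv2
from rig import env
def ray(im,u,v):
    P=np.array(im["pose"]);d=np.array([(u-im["cx"])/im["fx"],-(v-im["cy"])/im["fy"],-1.])
    d=P[:3,:3]@d; return P[:3,3],d/np.linalg.norm(d)
def atz(im,u,v,z):
    o,d=ray(im,u,v); return o+d*(z-o[2])/d[2]
def proj(im,p):
    P=np.array(im["pose"]);c=P[:3,:3].T@(np.array(p)-P[:3,3])
    return np.array([im["cx"]+im["fx"]*c[0]/-c[2], im["cy"]+im["fy"]*-c[1]/-c[2]])
def tri(ims,uvs):
    A=np.zeros((3,3));b=np.zeros(3)
    for im,(u,v) in zip(ims,uvs):
        o,d=ray(im,u,v);M=np.eye(3)-np.outer(d,d);A+=M;b+=M@o
    return np.linalg.solve(A,b)
def st():
    s=env.observe();print("t",round(s["time_s"],2),"p",np.round(s["position"],4),"q",np.round(s["q"],1),"F",np.round(s["ft_force"],1),"w",round(s["grip_width"],4),"gf",round(s["gripper_force"],1));print(np.round(s["tool_rot"],3).tolist());return s
E
python3 - <<'E'
from h import *
st()
ims={c:env.get_image(c) for c in("scene","top")}
cv2.imwrite("pics/a.png",np.hstack([ims["scene"]["image"]]));cv2.imwrite("pics/b.png",ims["top"]["image"])
for c in ims:
    print(c,{k:v for k,v in ims[c].items() if k not in("image","pose")},np.round(ims[c]["pose"],3).tolist())
    for n in["shaker","funnel_mouth","button_hole","scoop","push_pin","pin_tip","pin_block","bottle_a","ball_0_center","jar_floor"]:
        print(n,[(np.round(d["centre"]).tolist(),round(float(d["conf"]),2)) for d in env.tip_of(c,n)][:5],[(np.round(d["bbox"]).tolist(),round(float(d["conf"]),2)) for d in env.find_in(c,n)][:5])
E
```

```text
t 0.0 p [ 0.1936 -0.5145  0.2206] q [-81.7  21.8  74.4   0.   83.9 -12.3] F [0.3 0.1 0.7] w 0.0853 gf 0.0
[[0.936, 0.352, -0.0], [0.352, -0.936, 0.001], [0.0, -0.001, -1.0]]
scene {'fx': 360.8406498644615, 'fy': 360.8406498644615, 'cx': 256.214884989849, 'cy': 187.19059709639734} [[-0.816, 0.36, -0.452, 0.122], [-0.578, -0.513, 0.635, 0.603], [-0.004, 0.779, 0.627, 0.648], [0.0, 0.0, 0.0, 1.0]]
shaker [([239.0, 192.0], 0.84), ([217.0, 161.0], 0.23)] []
funnel_mouth [([217.0, 158.0], 0.94)] [([234.0, 184.0, 113.0, 96.0], 0.72)]
button_hole [([252.0, 145.0], 0.61)] [([236.0, 184.0, 109.0, 95.0], 0.77)]
scoop [([245.0, 276.0], 0.97), ([206.0, 323.0], 0.77)] [([249.0, 266.0, 64.0, 66.0], 0.95), ([203.0, 322.0, 76.0, 57.0], 0.65)]
push_pin [([254.0, 149.0], 0.44)] [([328.0, 144.0, 5.0, 31.0], 0.5)]
pin_tip [([233.0, 270.0], 0.6)] [([326.0, 146.0, 10.0, 38.0], 0.58)]
pin_block [([324.0, 176.0], 0.82)] [([324.0, 168.0, 23.0, 25.0], 0.95), ([321.0, 202.0, 18.0, 30.0], 0.72)]
bottle_a [([174.0, 255.0], 0.64), ([292.0, 232.0], 0.61), ([317.0, 216.0], 0.55)] [([296.0, 223.0, 12.0, 30.0], 0.85),
[... 648 characters left out ...]
], 0.97), ([199.0, 233.0], 0.79), ([193.0, 174.0], 0.58)] [([201.0, 227.0, 24.0, 46.0], 0.94), ([153.0, 237.0, 48.0, 29.0], 0.68), ([292.0, 238.0, 10.0, 8.0], 0.48)]
push_pin [([336.0, 216.0], 0.4)] [([346.0, 211.0, 13.0, 10.0], 0.62)]
pin_tip [([291.0, 239.0], 0.69)] [([346.0, 210.0, 14.0, 11.0], 0.43), ([202.0, 229.0, 27.0, 44.0], 0.4)]
pin_block [([338.0, 218.0], 0.58)] [([341.0, 217.0, 23.0, 23.0], 0.58)]
bottle_a [([291.0, 236.0], 0.65), ([190.0, 171.0], 0.65), ([257.0, 232.0], 0.58)] [([291.0, 239.0, 7.0, 11.0], 0.49)]
ball_0_center [([197.0, 228.0], 0.56), ([203.0, 223.0], 0.16)] [([257.0, 233.0, 7.0, 11.0], 0.52)]
jar_floor [([246.0, 164.0], 0.68)] [([272.0, 166.0, 95.0, 61.0], 0.9)]
```

View pics/a.png

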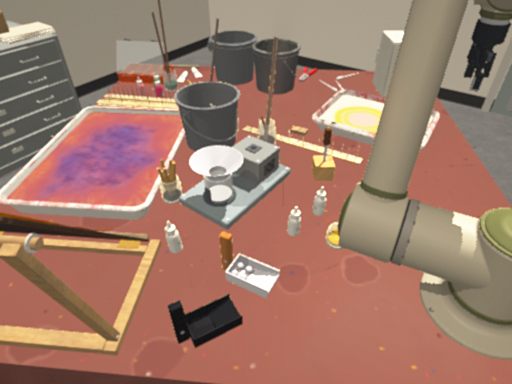

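View pics/b.png

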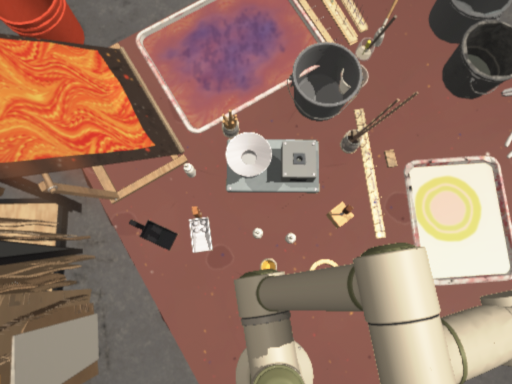

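Scene shows the metal scoop at about (251,274) with its brown grip at (227,250), a black look-alike at (212,318), pin in its block at (324,165), and the shaker around (236,180). In the top view the scoop is at (200,233) with its grip on the far side (196,212), the block at (341,214), and bottles at (257,232), (291,238) and (189,170). I'll zoom in for accuracy.

```bash
python3 - <<'E'
from h import *
t=env.get_image("top");s=env.get_image("scene")
T=t["image"];S=s["image"]
def crop(I,c,r,w,h,k): return cv2.resize(I[r:r+h,c:c+w],None,fx=k,fy=k,interpolation=cv2.INTER_CUBIC)
a=np.hstack([crop(T,180,195,50,66,6),crop(T,317,195,50,66,6)])
b=np.hstack([crop(S,212,222,75,75,4),crop(S,300,115,75,75,4)]) 
cv2.imwrite("pics/c.png",np.vstack([a[:396],b[:, :600]])[:700] if 0 else a)
cv2.imwrite("pics/d.png",np.vstack([b,crop(S,180,135,150,75,4)]))
print(np.hstack([crop(T,222,128,102,68,6)]).shape)
cv2.imwrite("pics/e.png",crop(T,222,128,102,68,6))
for c,ims in (("top",t),("scene",s)):
  for n in["shaker","funnel_mouth","button_hole","scoop","push_pin","pin_block"]:
    for d in env.trace(c,n)[:2]:
        m=d["mask"];y,x=np.nonzero(m);print(c,n,round(float(d["conf"]),2),m.sum(),x.mean().round(1),y.mean().round(1),cv2.minAreaRect(np.c_[x,y].astype(np.float32)))
E
```

```text
(408, 612, 3)
top shaker 0.81 5019 271.6 165.3 ((272.5962829589844, 162.8936309814453), (93.4861831665039, 59.2863883972168), 0.7252243161201477)
top funnel_mouth 0.79 5048 271.6 165.2 ((272.59735107421875, 162.90509033203125), (93.49232482910156, 59.30282211303711), 0.7345211505889893)
top button_hole 0.95 5088 271.6 165.1 ((272.5962829589844, 162.89364624023438), (93.5114974975586, 59.33701705932617), 0.7252243161201477)
top scoop 0.77 718 199.8 232.3 ((199.6632843017578, 228.86412048339844), (45.398040771484375, 20.086830139160156), 82.23483276367188)
top scoop 0.63 673 155.9 234.3 ((151.80001831054688, 231.90000915527344), (48.746280670166016, 18.782970428466797), 26.56505012512207)
top push_pin 0.49 85 346.7 210.2 ((346.5000305175781, 211.00003051757812), (7.77817440032959, 13.435027122497559), 45.0)
top pin_block 0.9 319 338.8 216.5 ((339.4999694824219, 216.0), (18.11615753173828, 20.77111053466797), 51.34019470214844)
scene shaker 0.9 6049 233.8 179.5 ((229.52755737304688, 175.53102111816406), (78.22884368896484, 107.70999908447266), 48.36646270751953)
scene funnel_mouth 0.63 
[... 177 characters left out ...]
06, 175.2745361328125), (78.9166030883789, 110.48323822021484), 48.447383880615234)
scene scoop 0.95 2486 204.6 320.5 ((206.4132843017578, 321.1104431152344), (47.419795989990234, 73.87003326416016), 83.1572265625)
scene scoop 0.77 1894 246.4 269.9 ((241.98097229003906, 267.49639892578125), (77.14347839355469, 38.805301666259766), 37.26640319824219)
scene push_pin 0.67 168 327.0 140.9 ((326.5699462890625, 144.50999450683594), (7.212489604949951, 33.65828323364258), 8.13010311126709)
scene push_pin 0.64 6156 233.6 179.5 ((229.22500610351562, 175.25460815429688), (79.02808380126953, 110.517333984375), 48.532291412353516)
scene pin_block 0.85 461 323.1 168.4 ((323.0, 167.5), (23.0, 22.0), 90.0)
```

View pics/c.png

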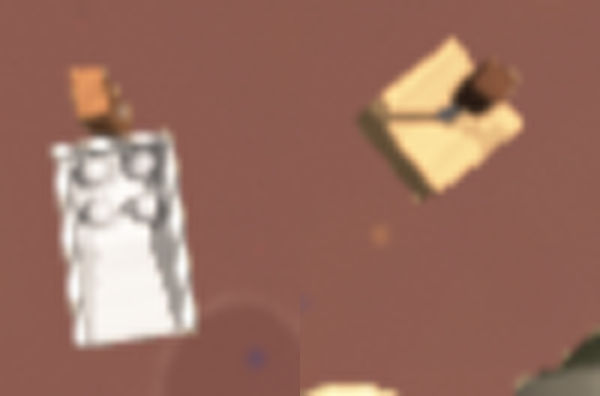

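View pics/d.png

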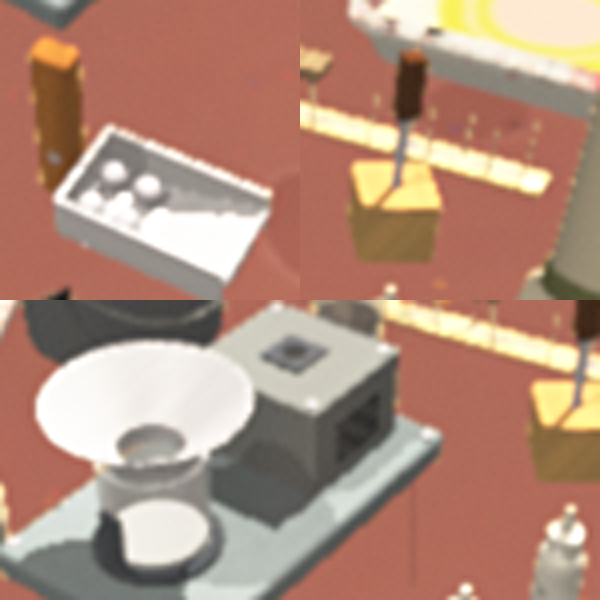

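View pics/e.png

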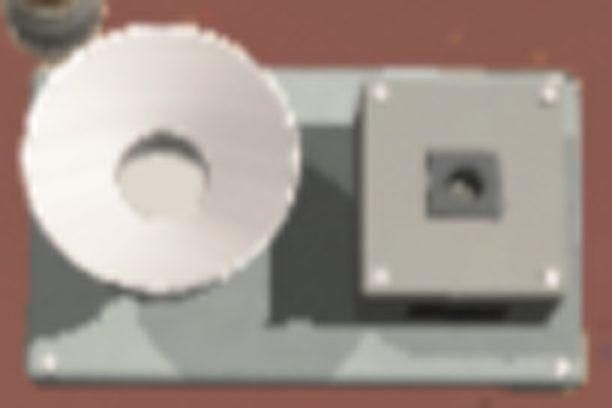

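The crops resolve the scoop's grip top (90,88 in c), the block's top face and pin handle, the funnel rim ellipse (161,157 in e) and the hole plate (463,184 in e). Next I'll triangulate these.

```bash
cat > m.py <<'E'
from h import *
t=env.get_image("top");s=env.get_image("scene")
def P(o,k,c): return ((c[0]+.5)/k-.5+o[0],(c[1]+.5)/k-.5+o[1])
pts={"grip.11":(P((180,195),6,(90,90)),P((212,222),4,(57,53)),.11),
"pintop.158":(P((317,195),6,(197,78)),P((300,115),4,(110,54)),.158),
"block.05":(P((317,195),6,(148,117)),P((300,115),4,(95,187)),.05),
"hole.103":(P((222,128),6,(463,184)),P((180,135),4,(295,53)),.103),
"funnel.145":(P((222,128),6,(161,157)),P((180,135),4,(144.5,100)),.145)}
for n,(a,b,z) in pts.items(): print(n,np.round(tri([t,s],[a,b]),4),np.round(atz(t,*a,z),4),np.round(atz(s,*b,z),4))
for n,c,z in [("lipL",(80,340),.018),("lipR",(196,325),.018),("backL",(55,148),.03),("backR",(168,132),.03)]:
    print(n,np.round(atz(t,*P((180,195),6,c),z),4))
for c in [(30,70),(580,75),(583,380),(28,377)]: print("deck",np.round(atz(t,*P((222,128),6,c),.03),4))
for c in [(428,150),(500,152),(500,218),(428,217)]: print("plate",np.round(atz(t,*P((222,128),6,c),.103),4))
for c in [(155,38),(223,122),(135,195),(80,112)]: print("blk",np.round(atz(t,*P((317,195),6,c),.05),4))
for c in [(257,235),(291,239),(189,170)]: print("bot",np.round(atz(t,*c,.06),3))
for u in [(231,122),(350,140),(186,160),(327,267),(327,290)]: print("other",np.round(atz(t,*u,.0),3))
E
python3 m.py
```

```text
grip.11 [0.4724 0.2204 0.109 ] [0.4728 0.2206 0.11  ] [0.4711 0.2209 0.11  ]
pintop.158 [ 0.4645 -0.2124  0.1582] [ 0.4635 -0.2128  0.158 ] [ 0.4657 -0.2124  0.158 ]
block.05 [ 0.4626 -0.2129  0.0492] [ 0.4615 -0.213   0.05  ] [ 0.4631 -0.2115  0.05  ]
hole.103 [ 0.622  -0.0851  0.1043] [ 0.6227 -0.0851  0.103 ] [ 0.6228 -0.0869  0.103 ]
funnel.145 [0.6265 0.0641 0.1466] [0.6263 0.0637 0.145 ] [0.629  0.0627 0.145 ]
lipL [0.3601 0.2363 0.018 ]
lipR [0.3666 0.1778 0.018 ]
backL [0.4563 0.2484 0.03  ]
backR [0.4636 0.1911 0.03  ]
deck [0.7094 0.1318 0.03  ]
deck [ 0.7021 -0.1584  0.03  ]
deck [ 0.5379 -0.152   0.03  ]
deck [0.5441 0.1337 0.03  ]
plate [ 0.6404 -0.0685  0.103 ]
plate [ 0.6388 -0.1041  0.103 ]
plate [ 0.605  -0.1027  0.103 ]
plate [ 0.6061 -0.0673  0.103 ]
blk [ 0.5017 -0.2189  0.05  ]
blk [ 0.4584 -0.2506  0.05  ]
blk [ 0.4224 -0.2042  0.05  ]
blk [ 0.4646 -0.179   0.05  ]
bot [0.402 0.042 0.06 ]
bot [ 0.388 -0.058  0.06 ]
bot [0.603 0.245 0.06 ]
other [0.778 0.119 0.   ]
other [ 0.711 -0.267  0.   ]
other [0.652 0.264 0.   ]
other [ 0.306 -0.171  0.   ]
other [ 0.238 -0.167  0.   ]
```

```bash
cat > plan.py <<'E'
from h import *
from scipy.spatial.transform import Rotation as Ro
def R(yaw,tilt=0):
    # tool x along yaw, z down; tilt>0 turns tool about its y so that the tool back leans toward -x (lip of scoop down)
    y=np.radians(yaw);B=np.array([[np.cos(y),np.sin(y),0],[np.sin(y),-np.cos(y),0],[0,0,-1.]])
    return B@Ro.from_euler("y",tilt,degrees=True).as_matrix()
def plan(wps,p=None,Rc=None):
    s=st()
    p=np.array(s["position"]) if p is None else np.array(p);Rc=np.array(s["tool_rot"]) if Rc is None else Rc
    for q,yaw,tilt in wps:
        d=np.round(Rc.T@(np.array(q)-p),4);rv=np.round(Ro.from_matrix(Rc.T@R(yaw,tilt)).as_rotvec(),3)
        print(d.tolist(),rv.tolist(),"rows>=%.1f"%max(np.linalg.norm(d)/.0625,np.degrees(np.linalg.norm(rv))/10.7))
        p=p+Rc@d;Rc=Rc@Ro.from_rotvec(rv).as_matrix()
E
python3 - <<'E'
from plan import *
print(R(7,20)[:,2])
plan([((.34,-.12,.25),14,0),((.4724,.2204,.25),7,0)])
E
```

```text
[ 0.33947078  0.04168177 -0.93969262]
t 2.9 p [ 0.1937 -0.5147  0.2212] q [-81.7  21.8  74.3   0.   83.9 -12.3] F [-1.  -0.7  0.5] w 0.0853 gf 0.0
[[0.936, 0.352, 0.0], [0.352, -0.936, 0.0], [0.0, -0.0, -1.0]]
[0.276, -0.3179, -0.0288] [-0.0, -0.0, 0.115] rows>=6.8
[0.2109, -0.2982, 0.0001] [-0.0, -0.0, 0.123] rows>=5.8
```

```bash
python3 -m pendant '[[1,0.046,-0.053,-0.005,0,0,0.02],[1,0.092,-0.106,-0.01,0,0,0.04],[1,0.138,-0.159,-0.015,0,0,0.06]]' 40 >/dev/null
python3 -m pendant '[[1,0.035,-0.04,-0.004,0,0,0.015],[1,0.07,-0.08,-0.008,0,0,0.03],[1,0.105,-0.12,-0.012,0,0,0.05],[1,0.138,-0.159,-0.014,0,0,0.055]]' 
python3 - <<'E'
from plan import *
plan([((.4724,.2204,.25),7,0)])
E
```

```text
time_s: 3.78
position: [0.344, -0.1452, 0.249]
tool_rot: [[0.97, 0.242, 0.001], [0.242, -0.97, -0.001], [0.001, 0.001, -1.0]]
ft_force: [1.0, 0.1, -0.0]
grip_width: 0.0852
gripper_force: 0.0
t 3.77 p [ 0.344  -0.1452  0.249 ] q [-41.2   2.2  95.7   0.   82.   34.8] F [ 1.   0.1 -0. ] w 0.0852 gf 0.0
[[0.97, 0.242, 0.001], [0.242, -0.97, -0.001], [0.001, 0.001, -1.0]]
[0.213, -0.3237, -0.0012] [0.001, -0.001, 0.122] rows>=6.2
```

```bash
python3 -m pendant '[[1,0.04,-0.056,0,0,0,0.02],[1,0.08,-0.112,0,0,0,0.05],[1,0.12,-0.168,0,0,0,0.08]]' >/dev/null
python3 -m pendant '[[1,0.034,-0.05,0,0,0,0.02],[1,0.07,-0.1,0,0,0,0.03],[1,0.091,-0.13,0,0,0,0.043],[1,0.091,-0.13,0,0,0,0.043],[1,0.091,-0.13,0,0,0,0.043]]' >/dev/null
python3 - <<'E'
from plan import *
im=env.get_image("wrist")
cv2.imwrite("pics/w.png",im["image"])
for z in (.0,.11):
  for dx in (-62,38,62): print(z,dx,np.round(proj(im,np.array([.4228,.2143,z])+dx/1000*np.array([np.cos(.122),np.sin(.122),0]))))
print(np.round(proj(im,[.4724,.2204,.11])))
plan([((.4724,.2204,.12),7,0),((.4724,.2204,.085),7,0)])
E
```

```text
0.0 -62 [218. 236.]
0.0 38 [215. 165.]
0.0 62 [214. 146.]
0.11 -62 [206. 284.]
0.11 38 [201. 193.]
0.11 62 [200. 168.]
[200. 181.]
t 4.83 p [0.4805 0.1701 0.2486] q [ 6.2 16.6 77.6 -0.  85.8 89.2] F [-0.2  1.3 -0.7] w 0.0853 gf 0.0
[[0.993, 0.121, -0.0], [0.121, -0.993, -0.0], [-0.0, 0.0, -1.0]]
[-0.0019, -0.0509, 0.1286] [0.0, 0.0, -0.001] rows>=2.2
[-0.0, -0.0, 0.035] [0.0, 0.0, -0.0] rows>=0.6
```

View pics/w.png

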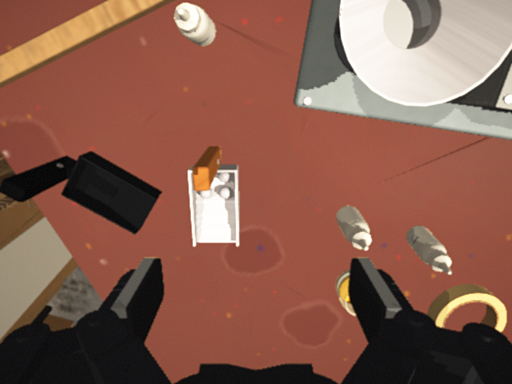

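The wrist view shows the scoop with its grip top at (203,182) against a predicted (200,181), so the estimate is good. The black look-alike is to the left. I'll let the arm settle and then descend.

```bash
python3 -m pendant '[[1,0,0,0,0,0,0],[1,0,0,0,0,0,0]]' >/dev/null
python3 - <<'E'
from plan import *
im=env.get_image("wrist")
print(np.round(proj(im,[.4724,.2204,.11])),[(np.round(d["centre"]).tolist(),d["conf"],atz(im,*d["centre"],0)) for d in env.tip_of("wrist","scoop")])
I=im["image"].astype(int);m=(I[:,:,2]-I[:,:,0]>90)&(I[:,:,2]>150)
n,l,stt,c=cv2.connectedComponentsWithStats(m.astype(np.uint8));print([(stt[i].tolist(),c[i].round(),atz(im,*c[i],.11).round(4)) for i in range(1,n) if stt[i,4]>60])
plan([((.4724,.2204,.12),7,0),((.4724,.2204,.085),7,0)])
E
```

```text
[200. 181.] [([214.0, 194.0], 0.92, array([0.42228378, 0.21692007, 0.        ])), ([104.0, 186.0], 0.61, array([0.41530682, 0.35836101, 0.        ]))]
[([0, 0, 164, 83, 3854], array([70., 35.]), array([0.5828, 0.3334, 0.11  ])), ([238, 14, 12, 13, 91], array([244.,  21.]), array([0.6098, 0.1948, 0.11  ])), ([273, 15, 12, 11, 87], array([278.,  20.]), array([0.6138, 0.1676, 0.11  ])), ([210, 39, 16, 14, 79], array([218.,  46.]), array([0.5891, 0.2136, 0.11  ])), ([223, 38, 30, 24, 200], array([240.,  51.]), array([0.5871, 0.1954, 0.11  ])), ([243, 74, 45, 20, 225], array([266.,  83.]), array([0.5653, 0.171 , 0.11  ])), ([175, 83, 18, 17, 120], array([185.,  91.]), array([0.5503, 0.2388, 0.11  ])), ([202, 83, 221, 159, 8923], array([337., 153.]), array([0.5138, 0.0997, 0.11  ])), ([150, 113, 19, 11, 74], array([160., 119.]), array([0.525 , 0.2595, 0.11  ])), ([131, 137, 39, 53, 538], array([154., 164.]), array([0.4835, 0.2639, 0.11  ])), ([216, 148, 22, 23, 73], array([223., 160.]), array([0.4951, 0.2012, 0.11  ])), ([193, 166, 23, 25, 389], array([202., 179.]), array([0.4747, 0.2189, 0.11  ])), ([148, 193, 19, 26, 180], array([159., 207.]), array([0.4416, 0.258 , 0.11  ])), ([420, 203, 14, 13, 80], array([426., 208.]), array([0.471 , 0.0041, 0.11  ])), ([392, 210, 31, 16, 199], array([408., 218.]), array([0.4587, 0.0184, 0.11  ])), ([276, 261, 29, 30, 251], array([290., 273.]), array([0.3845, 0.1219, 0.11  ])), ([339, 278, 11, 25, 178], array([344., 291.]), array([0.3706, 0.0624, 0.11  ])), ([436, 293, 71, 39, 631], array([471., 310.]), array([ 0.3625, -0.0775,  0.11  ]))]
t 5.17 p [0.4807 0.1705 0.2487] q [ 6.2 16.7 77.5  0.  85.8 89.3] F [-0.2 -0.3  0. ] w 0.0852 gf 0.0
[[0.993, 0.121, 0.0], [0.121, -0.993, 0.0], [0.0, -0.0, -1.0]]
[-0.0022, -0.0505, 0.1287] [-0.0, -0.0, -0.001] rows>=2.2
[-0.0, -0.0, 0.035] [-0.0, -0.0, 0.0] rows>=0.6
```

```bash
python3 -m pendant '[[1,-0.002,-0.025,0.01,0,0,0],[1,-0.002,-0.05,0.04,0,0,0],[1,-0.002,-0.05,0.085,0,0,0],[1,-0.002,-0.05,0.128,0,0,0],[1,-0.002,-0.05,0.164,0,0,0]]' >/dev/null
python3 -m pendant '[[0,0,0,0,0,0,0],[0,0,0,0,0,0,0],[0,0,0,0,0,0,0],[0,0,0,0,0,0,0],[0,0,0,0,0,0,0]]' 60
python3 -m pendant '[[0,0,0,0,0,0,0],[0,0,0,0,0,0,0]]'
```

```text
time_s: 6.42
position: [0.4734, 0.2206, 0.0857]
tool_rot: [[0.993, 0.121, 0.003], [0.121, -0.993, 0.001], [0.003, -0.001, -1.0]]
ft_force: [-1.1, 2.2, 7.1]
grip_width: 0.0147
gripper_force: 60.2
time_s: 6.68
position: [0.4734, 0.2206, 0.0857]
tool_rot: [[0.993, 0.121, 0.003], [0.121, -0.993, 0.001], [0.003, -0.001, -1.0]]
ft_force: [-0.7, 1.6, 7.1]
grip_width: 0.0148
gripper_force: 60.3
```

```bash
python3 -m pendant '[[0,0,0,-0.03,0,0,0],[0,0,0,-0.08,0,0,0],[0,0,0,-0.13,0,0,0],[0,0,0,-0.175,0,0,0],[0,0,0,-0.175,0,0,0]]' >/dev/null
python3 -m pendant '[[0,0,0,0,0,0,0]]'
cat > pour.py <<'E'
from plan import *
F=np.array([.627,.064]);u=np.array([np.cos(np.radians(5)),np.sin(np.radians(5))])
def wp(th,z=.16,off=.02):
    t=np.radians(th);h=.112*np.cos(t)-.067*np.sin(t);v=.112*np.sin(t)+.067*np.cos(t)
    return (*(F+(off+h)*u),z+v),5,th
E
python3 - <<'E'
from pour import *
a=wp(12);print(a)
plan([((.60,.15,.262),6,5),wp(12,.17),wp(20),wp(28),wp(36),wp(44)])
E
```

```text
time_s: 7.42
position: [0.4721, 0.2201, 0.2584]
tool_rot: [[0.993, 0.121, -0.002], [0.121, -0.993, -0.001], [-0.002, 0.0, -1.0]]
ft_force: [1.0, -0.2, -2.1]
grip_width: 0.0145
gripper_force: 59.2
((np.float64(0.7421824696753948), np.float64(0.07407716033351557), np.float64(0.24882199862075405)), 5, 12)
t 7.42 p [0.4721 0.2201 0.2584] q [12.  17.5 74.7 -0.  87.9 95. ] F [ 1.  -0.2 -2.1] w 0.0145 gf 59.2
[[0.993, 0.121, -0.002], [0.121, -0.993, -0.001], [-0.002, 0.0, -1.0]]
[0.1184, 0.0851, -0.0038] [-0.0, 0.089, 0.017] rows>=2.3
[0.1327, 0.0904, 0.0147] [-0.003, 0.123, 0.017] rows>=2.6
[-0.0125, -0.0, -0.0051] [-0.0, 0.139, 0.0] rows>=0.7
[-0.0104, -0.0, -0.015] [-0.0, 0.14, 0.0] rows>=0.7
[-0.0104, -0.0, -0.0149] [-0.0, 0.139, 0.0] rows>=0.7
[-0.0104, -0.0, -0.0149] [-0.0, 0.14, 0.0] rows>=0.7
```

```bash
python3 -m pendant '[[0,0.02,0.015,-0.001,0,0.015,0.003],[0,0.05,0.036,-0.002,0,0.04,0.007],[0,0.08,0.058,-0.003,0,0.06,0.012],[0,0.105,0.075,-0.004,0,0.08,0.015],[0,0.118,0.085,-0.004,0,0.089,0.017]]' >/dev/null
python3 -m pendant '[[0,0.03,0.02,0.003,0,0.03,0.004],[0,0.06,0.041,0.007,0,0.06,0.008],[0,0.09,0.061,0.01,0,0.085,0.012],[0,0.118,0.08,0.013,0,0.11,0.015],[0,0.133,0.09,0.015,-0.003,0.123,0.017]]' >/dev/null
python3 -m pendant '[[0,0,0,0,0,0,0],[0,0,0,0,0,0,0]]'
python3 - <<'E'
from pour import *
print(wp(12,.17))
im=env.get_image("scene");cv2.imwrite("pics/p1.png",cv2.resize(im["image"][90:250,130:340],None,fx=3,fy=3))
plan([wp(20),wp(28),wp(36),wp(44)])
E
```

```text
time_s: 8.93
position: [0.742, 0.0752, 0.26]
tool_rot: [[0.974, 0.088, 0.208], [0.086, -0.996, 0.019], [0.209, -0.001, -0.978]]
ft_force: [-0.0, 0.2, -1.5]
grip_width: 0.0143
gripper_force: 59.3
((np.float64(0.7421824696753948), np.float64(0.07407716033351557), np.float64(0.25882199862075406)), 5, 12)
t 8.97 p [0.742  0.0753 0.2604] q [-4.  36.1 44.1  1.9 87.8 81.1] F [ 0.4  0.8 -2.9] w 0.0146 gf 59.3
[[0.974, 0.088, 0.209], [0.086, -0.996, 0.019], [0.21, -0.001, -0.978]]
[-0.0128, 0.0012, -0.0036] [-0.001, 0.138, 0.001] rows>=0.7
[-0.0104, 0.0, -0.015] [0.0, 0.139, -0.0] rows>=0.7
[-0.0104, 0.0, -0.0149] [0.0, 0.14, -0.0] rows>=0.7
[-0.0104, 0.0, -0.0149] [0.0, 0.14, -0.0] rows>=0.7
```

View pics/p1.png

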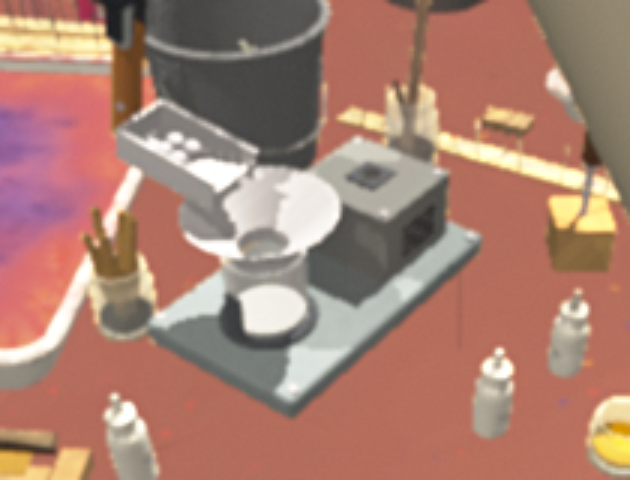

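The lip (crop 235,185) sits above the funnel's far half, all four balls are still in the tray, and the neck is at (260,243). Now I'll tilt gently.

```bash
python3 -m pendant '[[0,-0.006,0,-0.002,0,0.07,0],[0,-0.013,0.001,-0.004,0,0.138,0],[0,-0.013,0.001,-0.004,0,0.138,0]]' >/dev/null
python3 -m pendant '[[0,-0.003,0,-0.004,0,0.035,0],[0,-0.006,0,-0.008,0,0.07,0],[0,-0.008,0,-0.012,0,0.105,0],[0,-0.01,0,-0.015,0,0.139,0],[0,-0.01,0,-0.015,0,0.139,0]]' >/dev/null
python3 -m pendant '[[0,-0.003,0,-0.004,0,0.035,0],[0,-0.006,0,-0.008,0,0.07,0],[0,-0.008,0,-0.012,0,0.105,0],[0,-0.01,0,-0.015,0,0.14,0],[0,-0.01,0,-0.015,0,0.14,0]]' >/dev/null
python3 -m pendant '[[0,-0.005,0,-0.008,0,0.07,0],[0,-0.01,0,-0.015,0,0.14,0],[0,-0.01,0,-0.015,0,0.14,0],[0,-0.01,0,-0.015,0,0.14,0],[0,-0.01,0,-0.015,0,0.14,0]]'
python3 - <<'E'
from pour import *
im=env.get_image("scene");cv2.imwrite("pics/p2.png",cv2.resize(im["image"][90:250,130:340],None,fx=3,fy=3))
plan([wp(30,.2,.02),wp(12,.2,.02)])
E
```

```text
time_s: 11.22
position: [0.6828, 0.0684, 0.2871]
tool_rot: [[0.716, 0.088, 0.692], [0.063, -0.996, 0.061], [0.695, -0.0, -0.719]]
ft_force: [0.4, -0.4, -1.3]
grip_width: 0.0146
gripper_force: 59.4
t 11.28 p [0.6826 0.0684 0.287 ] q [-7.6 17.2 83.  14.6 37.3 69.2] F [ 0.4  0.  -1.2] w 0.0143 gf 59.4
[[0.716, 0.088, 0.692], [0.063, -0.996, 0.061], [0.695, -0.0, -0.719]]
[0.0387, -0.0005, -0.0001] [-0.001, -0.245, 0.0] rows>=1.3
[0.0152, -0.0, 0.0379] [0.001, -0.314, 0.0] rows>=1.7
```

View pics/p2.png

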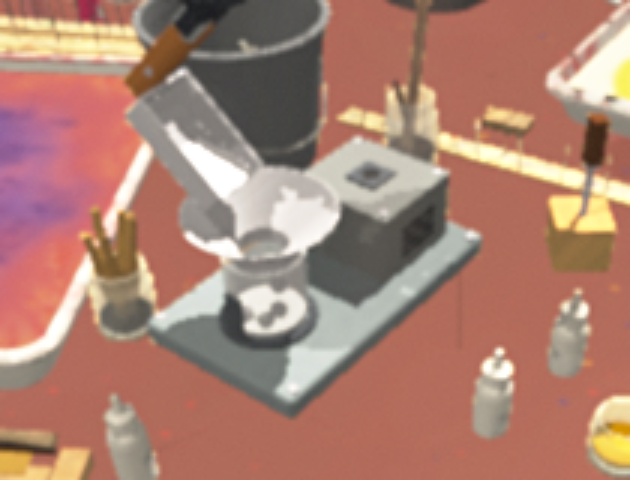

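The tray is empty (load now about 1.3 N, the scoop's own weight) and balls are visible in the jar near (270,315). I'll take the scoop back.

```bash
python3 -m pendant '[[0,0.02,0,0,0,-0.12,0],[0,0.039,0,0,0,-0.245,0],[0,0.039,0,0,0,-0.245,0]]' >/dev/null
python3 -m pendant '[[0,0.007,0,0.018,0,-0.15,0],[0,0.015,0,0.038,0,-0.314,0],[0,0.015,0,0.038,0,-0.314,0],[0,0.015,0,0.038,0,-0.314,0]]'
python3 - <<'E'
from pour import *
plan([((.60,.15,.28),6,5),((.4734,.2206,.26),7,0)])
for c in ("scene","top"):
  im=env.get_image(c)
  print(c,[(np.round(d["centre"],0).tolist(),round(d["conf"],2)) for d in env.tip_of(c,"ball_0_center")],np.round(proj(im,[.627,.064,.048])))
E
```

```text
time_s: 12.15
position: [0.7416, 0.0738, 0.288]
tool_rot: [[0.974, 0.088, 0.209], [0.086, -0.996, 0.019], [0.21, -0.001, -0.978]]
ft_force: [1.0, 1.2, -0.7]
grip_width: 0.0143
gripper_force: 59.3
t 12.15 p [0.7416 0.0738 0.288 ] q [-4.1 35.7 40.4  2.  91.9 81.1] F [ 1.   1.2 -0.7] w 0.0143 gf 59.3
[[0.974, 0.088, 0.209], [0.086, -0.996, 0.019], [0.21, -0.001, -0.978]]
[-0.133, -0.0884, -0.0203] [0.002, -0.124, -0.017] rows>=2.6
[-0.1198, -0.0835, 0.0096] [0.001, -0.087, -0.017] rows>=2.3
scene [] [219. 191.]
top [] [248. 163.]
```

```bash
python3 -m pendant '[[0,-0.04,-0.027,-0.006,0,-0.04,-0.005],[0,-0.08,-0.053,-0.012,0,-0.08,-0.01],[0,-0.115,-0.077,-0.017,0,-0.11,-0.015],[0,-0.133,-0.088,-0.02,0.002,-0.124,-0.017]]' >/dev/null
python3 -m pendant '[[0,-0.04,-0.028,0.003,0,-0.03,-0.006],[0,-0.08,-0.056,0.006,0,-0.06,-0.012],[0,-0.12,-0.083,0.01,0,-0.087,-0.017],[0,-0.12,-0.083,0.01,0,-0.087,-0.017],[0,-0.12,-0.083,0.01,0,-0.087,-0.017]]'
python3 - <<'E'
from pour import *
plan([((.4734,.2206,.088),7,0)])
im=env.get_image("scene");cv2.imwrite("pics/p3.png",np.hstack([cv2.resize(im["image"][140:215,180:260],None,fx=5,fy=5,interpolation=cv2.INTER_CUBIC),cv2.resize(env.get_image("top")["image"][128:203,222:302],None,fx=5,fy=5,interpolation=cv2.INTER_CUBIC)]))
E
```

```text
time_s: 13.48
position: [0.4738, 0.2195, 0.2611]
tool_rot: [[0.993, 0.121, 0.002], [0.121, -0.993, -0.001], [0.002, 0.001, -1.0]]
ft_force: [0.4, -0.1, -1.5]
grip_width: 0.0144
gripper_force: 59.3
t 13.47 p [0.4738 0.2195 0.2611] q [11.9 17.4 74.3 -0.1 88.1 94.9] F [ 0.4 -0.1 -1.5] w 0.0144 gf 59.3
[[0.993, 0.121, 0.002], [0.121, -0.993, -0.001], [0.002, 0.001, -1.0]]
[-0.0005, -0.0012, 0.1731] [0.001, -0.002, -0.0] rows>=2.8
```

View pics/p3.png

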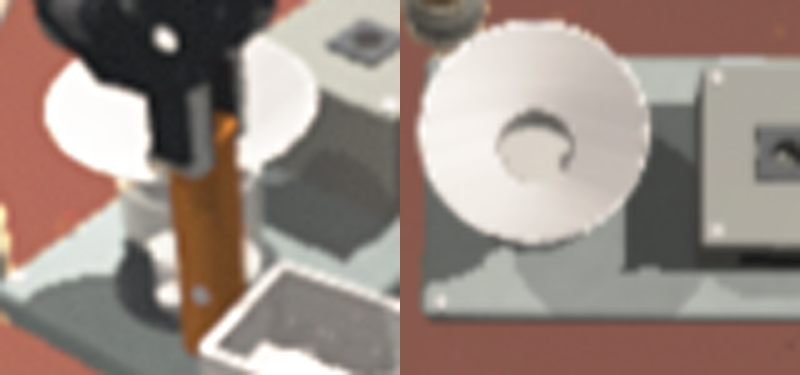

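The funnel and tray are both empty (funnel neck at 535,145), so the balls are in the jar. Setting the scoop down.

```bash
python3 -m pendant '[[0,0,-0.001,0.05,0,0,0],[0,0,-0.001,0.1,0,0,0],[0,0,-0.001,0.145,0,0,0],[0,0,-0.001,0.165,0,0,0],[0,0,-0.001,0.171,0,0,0]]' >/dev/null
python3 -m pendant '[[0,0,0,0.001,0,0,0],[0,0,0,0.002,0,0,0],[0,0,0,0.003,0,0,0]]'
```

```text
time_s: 14.58
position: [0.4738, 0.2206, 0.087]
tool_rot: [[0.993, 0.121, 0.001], [0.121, -0.993, -0.001], [0.001, 0.001, -1.0]]
ft_force: [-0.5, 0.2, -1.8]
grip_width: 0.0143
gripper_force: 59.3
```

```bash
python3 -m pendant '[[0,0,0,0.0007,0,0,0],[0,0,0,0.0014,0,0,0],[0,0,0,0.0014,0,0,0]]' 
python3 -m pendant '[[0.25,0,0,0,0,0,0],[0.5,0,0,0,0,0,0],[0.9,0,0,0,0,0,0],[0.9,0,0,0,0,0,0],[0.9,0,0,0,0,0,0]]'
python3 -m pendant '[[0.9,0,0,-0.03,0,0,0],[0.9,0,0,-0.08,0,0,0],[0.9,0,0,-0.14,0,0,0],[0.9,0,0,-0.17,0,0,0],[0.9,0,0,-0.17,0,0,0]]'
python3 - <<'E'
from pour import *
plan([((.40,.0,.28),20,0),((.4640,-.2128,.28),40,0)])
im=env.get_image("wrist")
print([(np.round(d["centre"]).tolist(),round(d["conf"],2),atz(im,*d["centre"],0).round(4)) for d in env.tip_of("wrist","scoop")])
E
```

```text
time_s: 14.95
position: [0.4739, 0.2207, 0.0857]
tool_rot: [[0.993, 0.121, 0.001], [0.121, -0.993, -0.001], [0.001, 0.001, -1.0]]
ft_force: [-0.7, -0.6, 5.2]
grip_width: 0.0148
gripper_force: 60.3
time_s: 15.58
position: [0.4734, 0.2205, 0.0849]
tool_rot: [[0.993, 0.121, -0.001], [0.121, -0.993, -0.001], [-0.001, 0.001, -1.0]]
ft_force: [0.4, 0.2, 0.0]
grip_width: 0.0769
gripper_force: 0.0
time_s: 16.2
position: [0.4742, 0.2209, 0.257]
tool_rot: [[0.993, 0.121, 0.004], [0.121, -0.993, -0.0], [0.004, 0.0, -1.0]]
ft_force: [0.0, 0.5, 0.1]
grip_width: 0.0769
gripper_force: 0.0
t 16.2 p [0.4742 0.2209 0.257 ] q [12.  17.6 74.7 -0.  87.4 95. ] F [0.  0.5 0.1] w 0.0769 gf 0.0
[[0.993, 0.121, 0.004], [0.121, -0.993, -0.0], [0.004, 0.0, -1.0]]
[-0.1004, 0.2102, -0.0233] [0.001, -0.004, -0.227] rows>=3.7
[-0.0126, 0.2219, -0.0] [-0.0, 0.0, -0.349] rows>=3.6
[([148.0, 183.0], 0.98, array([0.4184, 0.355 , 0.    ])), ([256.0, 191.0], 0.87, array([0.424, 0.214, 0.   ]))]
```

```bash
python3 -m pendant '[[0.9,-0.02,0.042,-0.005,0,0,-0.045],[0.9,-0.04,0.084,-0.01,0,0,-0.09],[0.9,-0.06,0.126,-0.015,0,0,-0.135],[0.9,-0.08,0.168,-0.02,0,0,-0.18],[0.9,-0.1,0.21,-0.023,0,-0.004,-0.227]]' >/dev/null
python3 -m pendant '[[0.9,-0.002,0.045,0,0,0,-0.07],[0.9,-0.005,0.09,0,0,0,-0.14],[0.9,-0.007,0.135,0,0,0,-0.21],[0.9,-0.01,0.18,0,0,0,-0.28],[0.9,-0.013,0.222,0,0,0,-0.349]]' >/dev/null
python3 -m pendant '[[0.9,0,0,0,0,0,0],[0.9,0,0,0,0,0,0]]' >/dev/null
python3 - <<'E'
from plan import *
im=env.get_image("wrist");print(proj(im,[.464,-.2128,.158]),proj(im,[.464,-.2128,.05]))
cv2.imwrite("pics/w2.png",cv2.resize(im["image"][60:300,130:400],None,fx=2.2,fy=2.2,interpolation=cv2.INTER_CUBIC))
plan([((.4640,-.2128,.20),40,0)])
E
```

```text
[255.89851876 183.03089445] [256.29508455 155.87186467]
t 17.85 p [ 0.4631 -0.212   0.2776] q [-37.8  15.8  74.   -0.2  90.4  12.2] F [0.1 0.  0.6] w 0.0767 gf 0.0
[[0.766, 0.643, -0.006], [0.643, -0.766, -0.001], [-0.005, -0.003, -1.0]]
[0.0006, 0.0014, 0.0776] [-0.003, 0.005, -0.0] rows>=1.2
```

View pics/w2.png

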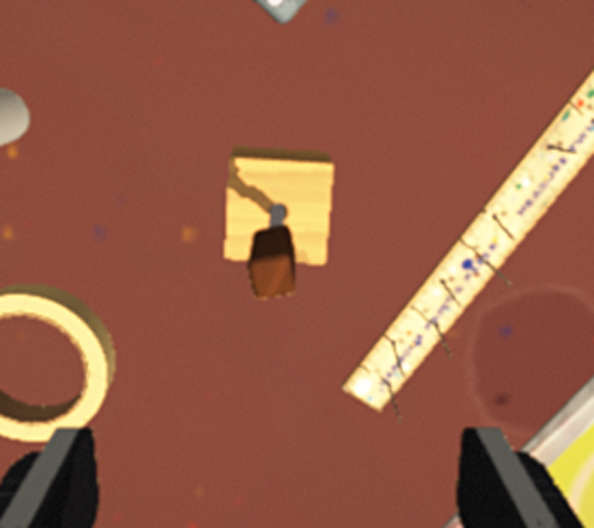

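The handle top is at crop (273,277), which is pixel (254,186) against a predicted (256,183). It's turned about 5° from the tool, so I'll correct slightly and descend.

```bash
python3 - <<'E'
from plan import *
im=env.get_image("wrist");print(atz(im,254,186,.158),atz(im,255,156.5,.05))
plan([((.4630,-.2125,.13),44,0)])
E
```

```text
[ 0.46088305 -0.21313313  0.158     ] [ 0.46257225 -0.21200707  0.05      ]
t 17.9 p [ 0.4632 -0.2119  0.278 ] q [-37.8  15.7  74.   -0.2  90.4  12.2] F [-0.5  0.6  0.5] w 0.0769 gf 0.0
[[0.766, 0.643, -0.005], [0.643, -0.766, -0.001], [-0.005, -0.003, -1.0]]
[0.0002, 0.0007, 0.148] [-0.003, 0.005, -0.07] rows>=2.4
```

```bash
python3 -m pendant '[[0.9,0,0.001,0.05,-0.001,0.002,-0.02],[0.9,0,0.001,0.1,-0.002,0.003,-0.04],[0.9,0,0.001,0.135,-0.003,0.005,-0.07],[0.9,0,0.001,0.148,-0.003,0.005,-0.07],[0.9,0,0.001,0.148,-0.003,0.005,-0.07]]' >/dev/null
python3 -m pendant '[[0.4,0,0,0,0,0,0],[0,0,0,0,0,0,0],[0,0,0,0,0,0,0],[0,0,0,0,0,0,0],[0,0,0,0,0,0,0]]' 50
python3 -m pendant '[[0,0,0,0,0,0,0],[0,0,0,0,0,0,0]]'
```

```text
time_s: 19.15
position: [0.4634, -0.214, 0.1308]
tool_rot: [[0.72, 0.694, 0.001], [0.694, -0.72, -0.001], [0.0, 0.002, -1.0]]
ft_force: [-1.7, 0.8, 5.9]
grip_width: 0.0167
gripper_force: 50.7
time_s: 19.4
position: [0.4635, -0.2141, 0.1308]
tool_rot: [[0.72, 0.694, 0.001], [0.694, -0.72, -0.001], [0.0, 0.002, -1.0]]
ft_force: [-0.5, 0.8, 6.1]
grip_width: 0.0165
gripper_force: 50.7
```

```bash
python3 -m pendant '[[0,0,0,-0.02,0,0,0],[0,0,0,-0.06,0,0,0],[0,0,0,-0.11,0,0,0],[0,0,0,-0.13,0,0,0],[0,0,0,-0.13,0,0,0]]' >/dev/null
python3 -m pendant '[[0,0,0,0,0,0,0]]'
python3 - <<'E'
from plan import *
plan([((.6225,-.0855,.26),44,0)])
E
```

```text
time_s: 20.15
position: [0.4629, -0.2136, 0.2589]
tool_rot: [[0.72, 0.694, -0.001], [0.694, -0.72, 0.001], [-0.0, -0.001, -1.0]]
ft_force: [0.4, -0.6, -1.3]
grip_width: 0.0169
gripper_force: 49.9
t 20.15 p [ 0.4629 -0.2136  0.2589] q [-38.1  16.3  76.4  -0.   87.4   7.9] F [ 0.4 -0.6 -1.3] w 0.0169 gf 49.9
[[0.72, 0.694, -0.001], [0.694, -0.72, 0.001], [-0.0, -0.001, -1.0]]
[0.2038, 0.0186, -0.0012] [-0.001, 0.0, -0.0] rows>=3.3
```

```bash
python3 -m pendant '[[0,0.04,0.004,0,0,0,0],[0,0.09,0.008,0,0,0,0],[0,0.14,0.013,0,0,0,0],[0,0.18,0.017,0,0,0,0],[0,0.204,0.019,0,0,0,0]]' >/dev/null
python3 -m pendant '[[0,0,0,0.01,0,0,0],[0,0,0,0.02,0,0,0],[0,0,0,0.02,0,0,0],[0,0,0,0.02,0,0,0]]'
python3 - <<'E'
from plan import *
s=st();p=np.array(s["position"]);z=np.array(s["tool_rot"])[:,2]
out=[]
for c,(x,y,w,h) in {"scene":(225,100,60,70),"top":(270,135,60,50)}.items():
  im=env.get_image(c);print(c,"tip exp",proj(im,p+.12*z).round(1),"hole",proj(im,[.6225,-.0855,.103]).round(1),[(np.round(d["centre"],1).tolist(),round(d["conf"],2)) for n in("pin_tip","button_hole") for d in env.tip_of(c,n)])
  cr=cv2.resize(im["image"][y:y+h,x:x+w],(390,int(390*h/w)),interpolation=cv2.INTER_CUBIC);out.append(cv2.copyMakeBorder(cr,0,455-cr.shape[0],0,0,0))
cv2.imwrite("pics/t.png",np.hstack(out))
E
```

```text
time_s: 21.28
position: [0.623, -0.0865, 0.2406]
tool_rot: [[0.72, 0.694, 0.001], [0.694, -0.72, -0.001], [0.0, 0.002, -1.0]]
ft_force: [-0.2, 0.3, -0.5]
grip_width: 0.0166
gripper_force: 49.8
t 21.27 p [ 0.623  -0.0865  0.2406] q [-18.7  29.3  58.6  -0.   92.   27.4] F [-0.2  0.3 -0.5] w 0.0166 gf 49.8
[[0.72, 0.694, 0.001], [0.694, -0.72, -0.001], [0.0, 0.002, -1.0]]
scene tip exp [253.2 142.5] hole [253.2 148.1] [([253.4, 141.5], 0.51), ([238.5, 189.4], 0.34), ([255.0, 148.8], 0.86), ([314.1, 213.7], 0.31)]
top tip exp [299.9 156.4] hole [298.9 158.3] []
```

View pics/t.png

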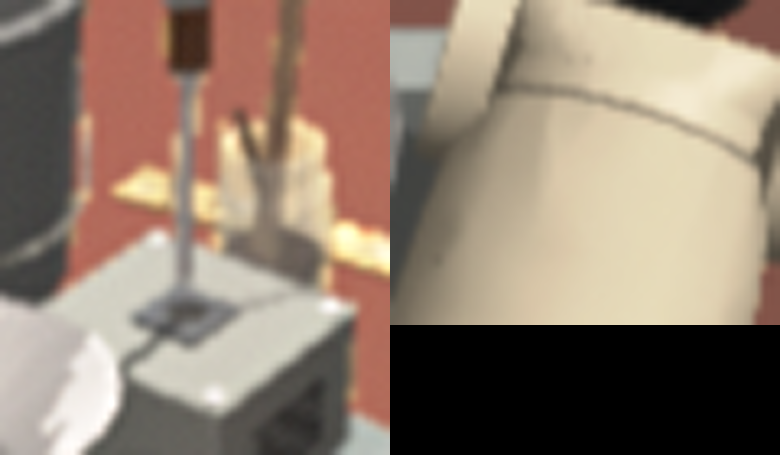

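The rod stands above the plate with its tip at crop (183,293); the hole is at (187,315). Lateral error is about 1 mm, well inside the 5 mm clearance. Descending in small steps while watching the force.

```bash
python3 -m pendant '[[0,0,-0.001,0.003,0,0,0],[0,0,-0.001,0.006,0,0,0],[0,0,-0.001,0.009,0,0,0],[0,0,-0.001,0.012,0,0,0],[0,0,-0.001,0.014,0,0,0]]' | egrep 'pos|ft'
python3 -m pendant '[[0,0,0,0.002,0,0,0],[0,0,0,0.004,0,0,0],[0,0,0,0.006,0,0,0],[0,0,0,0.008,0,0,0],[0,0,0,0.008,0,0,0]]' | egrep 'pos|ft'
python3 - <<'E'
from plan import *
s=st();p=np.array(s["position"]);z=np.array(s["tool_rot"])[:,2]
out=[]
for c in ("scene","wrist"):
  im=env.get_image(c);u=proj(im,[.6225,-.0855,.103]);print(c,"tip exp",proj(im,p+.12*z).round(1),"hole",u.round(1))
  k=30 if c=="scene" else 55;x,y=int(u[0])-k,int(u[1])-k
  out.append(cv2.resize(im["image"][y:y+2*k,x:x+2*k],(390,390),interpolation=cv2.INTER_CUBIC))
cv2.imwrite("pics/t2.png",np.hstack(out))
E
```

```text
position: [0.6226, -0.0852, 0.2261]
ft_force: [-1.0, 0.5, -1.0]
position: [0.6225, -0.0852, 0.2181]
ft_force: [0.2, 0.9, 0.1]
t 22.82 p [ 0.6225 -0.0852  0.2181] q [-18.6  30.   61.1  -0.   88.9  27.5] F [0.2 0.9 0.1] w 0.0164 gf 49.8
[[0.72, 0.694, 0.001], [0.694, -0.72, -0.001], [-0.0, 0.001, -1.0]]
scene tip exp [253.1 149.6] hole [253.2 148.1]
wrist tip exp [254.1 183.8] hole [254.1 185.7]
```

View pics/t2.png

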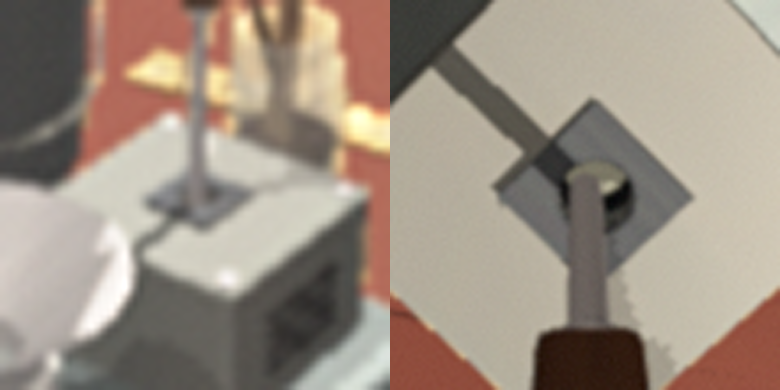

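In the wrist view the rod tip (585,178) is entering the hole but sits about 3 mm left of and 2 mm above its centre (599,195). I'll centre it, then go on down.

```bash
python3 -m pendant '[[0,-0.0008,-0.0012,0,0,0,0],[0,-0.0015,-0.0025,0,0,0,0],[0,-0.0015,-0.0025,0.003,0,0,0],[0,-0.0015,-0.0025,0.005,0,0,0],[0,-0.0015,-0.0025,0.005,0,0,0]]' | egrep 'pos|ft'
python3 -m pendant '[[0,0,0,0.002,0,0,0],[0,0,0,0.004,0,0,0],[0,0,0,0.006,0,0,0],[0,0,0,0.008,0,0,0],[0,0,0,0.008,0,0,0]]' | egrep 'pos|ft'
```

```text
position: [0.6197, -0.0845, 0.2131]
ft_force: [-0.5, 0.2, -1.2]
position: [0.6197, -0.0844, 0.2052]
ft_force: [0.5, -0.3, -0.5]
```

```bash
python3 -m pendant '[[0,0,0,0.0015,0,0,0],[0,0,0,0.003,0,0,0],[0,0,0,0.0045,0,0,0],[0,0,0,0.006,0,0,0],[0,0,0,0.006,0,0,0]]' | egrep 'pos|ft'
```

```text
position: [0.6198, -0.0845, 0.1992]
ft_force: [-0.1, -0.2, -0.3]
```

```bash
python3 -m pendant '[[0,0,0,0.001,0,0,0],[0,0,0,0.002,0,0,0],[0,0,0,0.003,0,0,0],[0,0,0,0.004,0,0,0],[0,0,0,0.004,0,0,0]]' | egrep 'pos|ft'
python3 -m pendant '[[0,0,0,0.001,0,0,0],[0,0,0,0.002,0,0,0],[0,0,0,0.003,0,0,0],[0,0,0,0.003,0,0,0]]' | egrep 'pos|ft'
```

```text
position: [0.6198, -0.0845, 0.1952]
ft_force: [0.3, -0.0, -1.1]
position: [0.6199, -0.0845, 0.1925]
ft_force: [0.0, 0.3, 1.0]
```

```bash
python3 -m pendant '[[0,0,0,0.0007,0,0,0],[0,0,0,0.0014,0,0,0],[0,0,0,0.002,0,0,0],[0,0,0,0.002,0,0,0]]' | egrep 'pos|ft|width'
```

```text
position: [0.6199, -0.0845, 0.1904]
ft_force: [-0.0, 0.1, 1.8]
grip_width: 0.0165
```

```bash
python3 -m pendant '[[0,0,0,0.0007,0,0,0],[0,0,0,0.0014,0,0,0],[0,0,0,0.002,0,0,0],[0,0,0,0.002,0,0,0]]' | egrep 'pos|ft'
python3 -m pendant '[[0,0,0,0.0005,0,0,0],[0,0,0,0.001,0,0,0],[0,0,0,0.001,0,0,0]]' | egrep 'pos|ft'
```

```text
position: [0.6199, -0.0845, 0.1884]
ft_force: [-0.2, -0.3, 3.5]
position: [0.6198, -0.0845, 0.1874]
ft_force: [0.1, -0.5, 4.4]
```

```bash
python3 -m pendant '[[0,0,0,0.0005,0,0,0],[0,0,0,0.001,0,0,0],[0,0,0,0.001,0,0,0]]' | egrep 'pos|ft'
```

```text
position: [0.6199, -0.0845, 0.1868]
ft_force: [-0.5, -0.8, 6.1]
```

```bash
python3 -m pendant '[[0,0,0,0.0004,0,0,0],[0,0,0,0.0004,0,0,0],[0,0,0,0.0004,0,0,0]]'
python3 - <<'E'
from h import *
im=env.get_image("top")
print([(np.round(d["centre"]).tolist(),round(d["conf"],2),atz(im,*d["centre"],0).round(3)) for d in env.tip_of("top","scoop")])
E
```

```text
time_s: 28.05
position: [0.62, -0.0845, 0.1867]
tool_rot: [[0.719, 0.694, 0.002], [0.694, -0.719, -0.001], [0.001, 0.002, -1.0]]
ft_force: [-0.7, 0.7, 8.3]
grip_width: 0.0164
gripper_force: 51.0
[([155.0, 232.0], 0.85, array([0.421, 0.357, 0.   ])), ([248.0, 154.0], 0.24, array([0.669, 0.066, 0.   ]))]
```

```bash
python3 - <<'E'
from h import *
im=env.get_image("scene")
print([(np.round(d["centre"]).tolist(),round(d["conf"],2),atz(im,*d["centre"],0).round(3)) for d in env.tip_of("scene","scoop")])
print(env.close_job())
E
```

```text
[([203.0, 326.0], 0.84, array([0.425, 0.358, 0.   ])), ([246.0, 274.0], 0.56, array([0.432, 0.21 , 0.   ]))]
the job is handed in; nothing more can be done
None
```

The job is handed in at about 28 s: the four balls went into the jar, the scoop is back upright on the table, and the pin is still gripped, holding the run button fully down at about 8 N; `close_job` returned no verdict.

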